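Shut and lock the medicine box

TASK

Shut the lid of the metal medicine box, then lock it: push the steel turn-head on the lid straight down until it comes up firm, keep it down while you give it a quarter turn clockwise, and let it rise so that its cam catches and stays turned. How far down it must go differs from box to box, so go by feel: never lean on the head with more than about 25 N, and never force the turn while the head is not far enough down. Leave the bottles and the egg timer round the box where they are.

Things in the scene. Friction and masses are not known exactly. Their poses are not given: they have to be found in the camera images.
- med_box: Grey painted metal box, 170 (x) by 170 (y) by 92 mm high, fixed to the worktop, with a hinged lid. Origin: centre of its underside; x points from its front to its back (the hinge side), z up. A wall cabinet hangs 0.47 m above the worktop from about 0.58 m ahead of the robot onwards: keep the hand clear of it.
- lid (a joint): Opening angle of the lid in rad: 0 shut, growing as its front edge rises. It starts ajar at 0.25 to 0.5. The hinge is stiff: the lid stays where it is left, and 2 to 6 N at its front edge push it down.
- lid_hinge (a point): Middle of the lid's hinge line, on the box's back rim, 92 mm above the worktop. The line runs along the box's y. Shut, the lid reaches from here 173 mm to the front (box -x), is 174 mm wide and 10 mm thick, its top 102 mm above the worktop.
- lid_front (a point): Middle of the upper front edge of the lid; moves with the lid. x in the lid's plane to the hinge, z along the lid's outward normal.
- head_wing (a point): Centre of the wing of the steel turn-head, on the lid 130 mm in front of the hinge, midway across. Upright bar 44 mm long (its x), 12 mm thick (its y), 30 mm tall, z out of the lid; pinch it across its thickness. A round skirt, 58 mm across and 6 mm thick, lies under it, upper face 14 mm below this point; fingertips may bear on it. Skirt 27 mm clear of the lid, so the head can go down.
- stud_turn (a joint): Angle of the head about the lid's normal, rad: 0 at the start (wing from front to hinge), growing clockwise seen from above, stop at 1.6. Sprung back to 0 by 0.02 to 0.1 N m. Held down, turned to 1.5 or more and then let rise, its cam drops into a notch 5 mm above the buffer and it stays at 1.45 to 1.6; otherwise it springs back to 0.
- pills_g: Loose white pill bottle, 58 mm across, 74 mm tall, standing beside the box on its left (+y). Origin: centre of its underside.
- pills_h: Loose white pill bottle, 49 mm across, 79 mm tall, standing beside the box on its right (-y). Origin: centre of its underside.
- egg_timer: Loose round white egg timer, 67 mm across, 57 mm tall, standing to the front left of the box. Origin: centre of its underside.
- stud_press (a joint): How far the head is pushed down, m. Sprung up: 3 N to start it, plus 0.5 N per mm. At 6 to 21 mm (hidden, differs from box to box) it comes up firm on a rubber buffer, 25 N per mm more, so 16 to 20 N of push is always on the buffer. It can turn only from 1.5 mm above the buffer down; higher up the cam is locked in its slot and must not be wrenched.

How it is judged:
By the outcome, as a careful person would: the job done as asked, in the order asked, and still so for the second after the job is handed in, with the robot touching nothing.
It also fails if it takes over 58 s, if anything falls off the work surface, if the arm or the gripper's body presses on something with over 40 N, if the wrist force passes 120 N, or if a joint passes its speed limit or range.

ROBOT

A 7-joint arm with a two-finger parallel gripper is mounted at the origin on a cart in front of the work surface, level with it; the furniture and walls round the work are solid. World frame = base frame: x ahead of the robot, y to its left, z up, the work surface at z = 0. Lengths are in m, angles in rad, forces in N, time in s.
With the tool pointing down it reaches from about 0.4 to 0.9 m from the base axis. Payload 5.5 kg.
Tool frame: the origin (TCP) lies midway between the tips of the shut fingers; the grasp point (between the pads) lies 19 mm behind it; z points along the fingers, y is the line along which they close (so a half turn about z gives the same grasp; the last joint's range is limited). The gripper opens to 85 mm and grips with 20 to 120 N. Pads are 22 mm wide; open, the fingers measure 114 mm over their backs; the gripper's body (76 mm by 85 mm) begins 54 mm behind the grasp point. The pads swing forward as they close: fully open they stand 13 mm farther back than shut.
Start: joints at [-0.866, 0.501, -0.427, 1.55, 0.221, 1.138, -0.21], TCP at [0.278, 0.588, 0.192] pointing down, gripper open.
Joint ranges: [-2.88, 2.88], [-0.31, 2.03], [-1.54, 1.56], [0.2, 2.42], [-1.41, 4.55], [0.19, 2.02], [-2.57, 2.57]. Speed limits (rad/s): [2.57, 2.57, 3.14, 3.14, 3.14, 3.14, 3.14].

INTERFACE

Orientations are given as a 3x3 rotation matrix whose columns are the frame's x, y, z axes.
In Python, from cell import r gives the robot as it stands.
- The arm moves only by the tool move_arm, never from a script. Its argument "rows" is a list of rows, each a list of 3 entries, a list of its own where there are three numbers: the opening, from 0 (shut) to 1 (fully open), then the shift along the tool's x, y, z in m, then the turn about the tool's z in rad. In form: [[grip, [dx, dy, dz], yaw], ...]. A call has 1 to 20 rows; each row is the pose to reach, as a shift and turn from the pose commanded when the call began, along the tool's axes at that moment; what a row does not reach only later rows make up. A row lasts 1/8 s, in which the tool goes at most 62.5 mm and 10.7 degrees, less where a joint would pass 70% of its speed; a pose out of reach is approached as far as the arm can. A call with a gripper value outside its range is refused whole. The fingers move at their own pace and stop on an object; "squeeze" is the grip in N (left out, the last holds). Time passes only in rows, so rows that repeat a pose let the fingers close. It gives the time, the measured TCP pose, the force, the opening and the grip force at its end, in the units of the state.
- r.get_obs(): the state, without advancing time (a new reading comes with each control period).
- r.snapshot(name): name is "scene" or "top" or "wrist"; returns the picture (400x640x3 uint8, blue, green, red); there is no depth.
- r.get_calibration(name): a dict with "camera_matrix" (3x3 intrinsics, pixels), "cam_to_world" (4x4, takes a point from camera to world coordinates). Camera axes: x right, y up, looking along -z (the intrinsics and any distortion apply to the point x, -y, -z); pixel columns grow to the right and rows downward; lengths in m; the calibration is good to about 2 mm. The wrist camera is an equidistant fisheye: a pixel r from the principal point sees the ray r / f radians off the axis. A picture is of the moment at which its call begins: read the wrist's pose just before it. get_calibration takes no time and is no camera call; for the wrist camera it gives the pose at the moment of the call.
- r.hand_in(): hands the job in; it is judged then, once.
Trained networks look in the newest picture that a camera, given by its name, has taken for a name from the list of things; names that differ only in an ending like _2 or _b are one class to them, and where a whole thing is asked for, a point or a joint stands for the part that bears it (a point fixed in the world has none). Each returns a list of dicts, best first, with "confidence" (0 to 1); they miss things now and then, are a little off and sometimes report something else, mostly with a low value. They report only what shows in the picture. A call takes as long as a camera call.
- r.search_frame(camera, target): "xy" ([column, row] in pixels, amid what is visible of it).
The state is a dict: "t": time; "joints": joint angles; "qvel": joint speeds; "effort": joint torques, N m; "ee_pos": TCP position; "orientation": TCP orientation; "force": force on the tool from outside, world axes, zero at the start; "wrist_torque": the same for the moment, N m; "gripper_width": finger opening in m; "gripper_force": force on a finger pad.
Only numpy, scipy, OpenCV 4.12 (cv2) and the standard library are available. Lean on these libraries where they do the work, as an engineer would, in place of code of your own. Each camera call takes 0.05 s, during which the arm holds its last target. There are 200 camera calls.

## Working session

There is one attempt and no reset: what is moved stays moved. The work goes in short steps, Python scripts to look and compute and a tool call to move; the robot and the scene stay as the last step left them, time stands still between calls to the robot, and variables do not carry over. Pictures are saved under pics/ and viewed, at most 10 in all, crops included, and the job is handed in when it is done.

Besides the shell and the picture viewer there is one more tool, called after "Emit:" as name(argument=value, ...), one argument or row to a line, values as JSON. move_arm: Moves the arm, as the interface text tells. Its arguments: {"type":"object","properties":{"rows":{"type":"array"},"squeeze":{"type":"number"}},"required":["rows"]}

```bash
mkdir -p pics; ls
cat > h.py <<'E'
import numpy as np, cv2
from cell import r
def ray(cam,xy):
    c=r.get_calibration(cam);K=np.array(c["camera_matrix"]);T=np.array(c["cam_to_world"])
    u=np.array([(xy[0]-K[0,2])/K[0,0],(xy[1]-K[1,2])/K[1,1]])
    if cam=="wrist":
        th=np.linalg.norm(u);d=np.array([*(u/th*np.sin(th)),np.cos(th)])
    else: d=np.array([*u,1.])
    d=T[:3,:3]@np.array([d[0],-d[1],-d[2]]);return T[:3,3],d/np.linalg.norm(d)
def atz(cam,xy,z):
    o,d=ray(cam,xy);return o+d*(z-o[2])/d[2]
def proj(cam,p):
    c=r.get_calibration(cam);K=np.array(c["camera_matrix"]);T=np.array(c["cam_to_world"])
    q=T[:3,:3].T@(np.array(p)-T[:3,3]);q=np.array([q[0],-q[1],-q[2]])
    return (K@(q/q[2]))[:2]
def tri(obs):
    A=np.zeros((3,3));b=np.zeros(3);R=[ray(*o) for o in obs]
    for o,d in R:
        P=np.eye(3)-np.outer(d,d);A+=P;b+=P@o
    p=np.linalg.solve(A,b);return p,[np.linalg.norm((np.eye(3)-np.outer(d,d))@(p-o)) for o,d in R]
E
python3 - <<'E'
from h import *
np.set_printoptions(precision=3,suppress=True)
ims=[]
for c in("scene","top"):
    im=r.snapshot(c);cv2.imwrite(f"pics/{c}0.png",im);k=r.get_calibration(c);print(c,np.array(k["cam_to_world"]),np.array(k["camera_matrix"]), [x for x in k])
    for n in("med_box","lid","lid_hinge","lid_front","head_wing","pills_g","pills_h","egg_timer"):
        print(n,[(np.round(d["xy"],1),round(d["confidence"],2)) for d in r.search_frame(c,n)[:2]])
o=r.get_obs();print(o["t"],o["ee_pos"],o["orientation"],o["force"])
E
```

```text
pics
scene [[ 0.837  0.326 -0.44  -0.038]
 [-0.547  0.462 -0.698 -0.896]
 [-0.024  0.825  0.565  0.804]
 [ 0.     0.     0.     1.   ]] [[454.168   0.    320.347]
 [  0.    454.168 198.827]
 [  0.      0.      1.   ]] ['camera_matrix', 'cam_to_world']
med_box [(array([350.1, 225.3]), 0.66)]
lid [(array([352.6, 208.5]), 0.64)]
lid_hinge [(array([354.7, 206.1]), 0.79)]
lid_front [(array([351.3, 208. ]), 0.63)]
head_wing [(array([345.6, 191.3]), 0.8)]
pills_g [(array([394.7, 260.6]), 0.8), (array([312.9, 210.7]), 0.72)]
pills_h [(array([394.7, 260.6]), 0.8), (array([312.9, 210.7]), 0.72)]
egg_timer [(array([241.8, 209.8]), 0.85)]
top [[ 0.021  0.989 -0.148  0.349]
 [-1.     0.022  0.006 -0.036]
 [ 0.009  0.148  0.989  1.171]
 [ 0.     0.     0.     1.   ]] [[479.906   0.    314.465]
 [  0.    479.906 188.09 ]
 [  0.      0.      1.   ]] ['camera_matrix', 'cam_to_world']
med_box [(array([357.4, 177.8]), 0.87), (array([358. , 171.1]), 0.63)]
lid []
lid_hinge [(array([353.4, 174.9]), 0.66)]
lid_front [(array([355.9, 173.2]), 0.81)]
head_wing [(array([361.5, 183.3]), 0.67)]
pills_g [(array([410. , 174.7]), 0.71), (array([297.7, 191.1]), 0.61)]
pills_h [(array([410. , 174.7]), 0.71), (array([297.7, 191.1]), 0.61)]
egg_timer [(array([222.1, 258.1]), 0.83)]
0.9 [0.278 0.588 0.192] [[-0.904  0.428  0.   ]
 [ 0.428  0.904  0.   ]
 [-0.     0.    -1.   ]] [ 0.489 -0.602  0.259]
```

View pics/scene0.png

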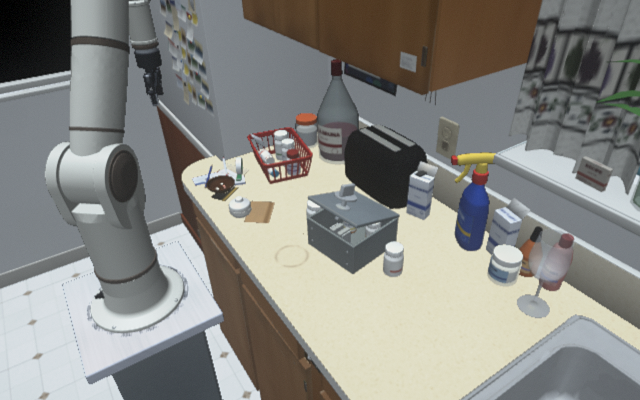

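View pics/top0.png

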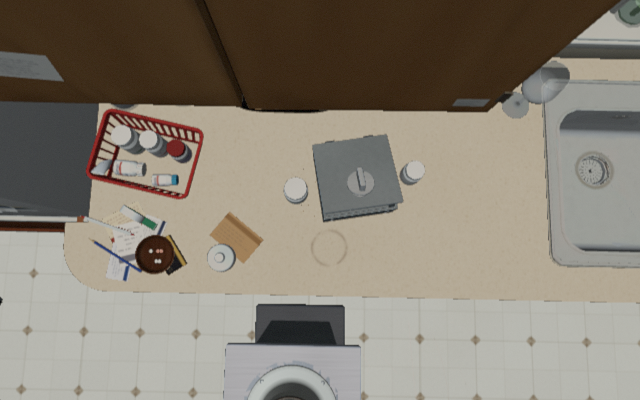

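The scene picture shows the box at about (352,225) with the lid ajar. The bottles are at (394,260) and (313,210), and the timer at (241,207). In the top picture the box is at (358,178) and the head at (361,180). I'll zoom in to get the lid corners.

Run:
```python
from h import *
a=cv2.imread("pics/scene0.png")[170:275,290:415];b=cv2.imread("pics/top0.png")[125:230,280:435]
def grid(im,x0,y0,s):
    im=cv2.resize(im,None,fx=s,fy=s,interpolation=cv2.INTER_CUBIC)
    for i in range(0,im.shape[1],10*s): cv2.putText(im,str(x0+i//s),(i,10),0,.35,(0,0,255));cv2.line(im,(i,12),(i,18),(0,0,255))
    for i in range(0,im.shape[0],10*s): cv2.putText(im,str(y0+i//s),(0,i+4),0,.35,(0,0,255))
    return im
cv2.imwrite("pics/s1.png",grid(a,290,170,5));cv2.imwrite("pics/t1.png",grid(b,280,125,5))
```

```text
(no output)
```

View pics/s1.png

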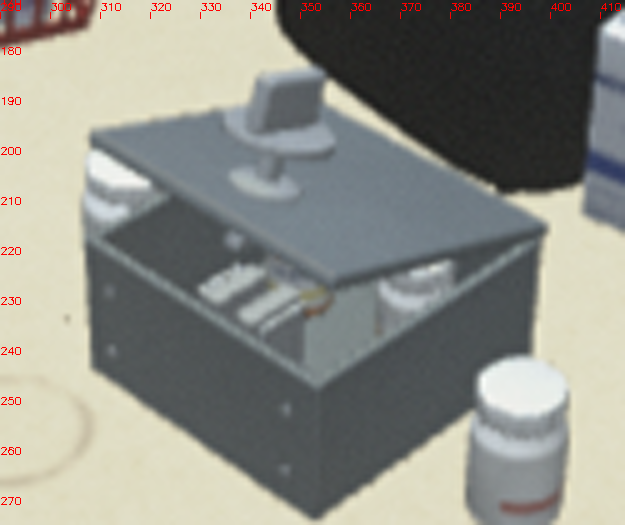

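View pics/t1.png

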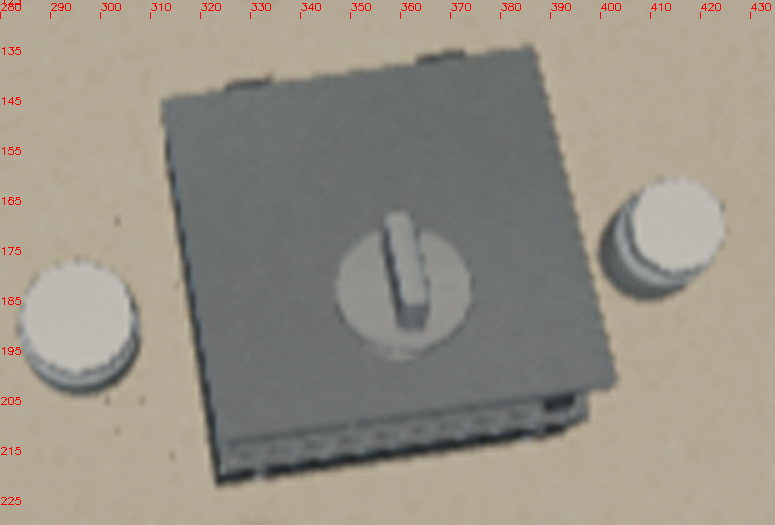

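```bash
cat > fit.py <<'E'
from h import *
from scipy.optimize import least_squares
np.set_printoptions(precision=4,suppress=True)
def B(p,q):
    c,s=np.cos(p[2]),np.sin(p[2]);return np.array([p[0]+c*q[0]-s*q[1],p[1]+s*q[0]+c*q[1],q[2]])
def L(p,u,v,w): # u in front of hinge, v along y, w above hinge plane
    a=p[3];return B(p,[.085-u*np.cos(a)+w*np.sin(a)*1,v,.092+u*np.sin(a)+w*np.cos(a)])
def L2(p,u,v,w):
    a=p[3];return B(p,[.085-u*np.cos(a)+w*np.sin(a),v,.092+u*np.sin(a)+w*np.cos(a)])
D=[("scene",(307,216.6),lambda p:B(p,[-.085,.085,.092])),("scene",(353.6,247),lambda p:B(p,[-.085,-.085,.092])),
("scene",(353.4,274),lambda p:B(p,[-.085,-.085,0])),("scene",(308.4,243.6),lambda p:B(p,[-.085,.085,0])),
("scene",(308,196.4),lambda p:L(p,.173,.087,.01)),("scene",(357,226),lambda p:L(p,.173,-.087,.01)),("scene",(399.2,215.6),lambda p:L(p,0,-.087,.01)),
("top",(312.6,145),lambda p:L(p,0,.087,.01)),("top",(386.6,134.4),lambda p:L(p,0,-.087,.01)),("top",(402.8,201.6),lambda p:L(p,.173,-.087,.01)),("top",(323.4,213),lambda p:L(p,.173,.087,.01))]
f=lambda p:np.concatenate([proj(c,F(p))-xy for c,xy,F in D])
s=least_squares(f,[.5,-.1,.14,.35],loss="soft_l1");p=s.x
E
python3 - <<'E'
from fit import *
print(p);print(f(p).reshape(-1,2))
print("front",L(p,.173,0,.01),"wing",L(p,.13,0,.01+.033+.014+0),"shut wing",L([*p[:3],0],.13,0,.057))
print(proj("scene",L(p,.13,0,.057)),proj("top",L(p,.13,0,.057)))
for n,xy,z in(("g",(294.8,188),.074),("h",(413,170),.079),("timer",(221,257),.057)):print(n,atz("top",xy,z))
im=r.snapshot("wrist");cv2.imwrite("pics/w0.png",im)
print(r.get_calibration("wrist"))
E
```

```text
[ 0.5393 -0.135   0.1677  0.2972]
[[-0.5326  0.1935]
 [-0.3082 -0.0053]
 [-0.7324  1.0083]
 [-0.549   0.1174]
 [-0.8164 -0.0167]
 [-0.4068  0.1408]
 [ 1.0072 -1.5452]
 [-0.4932 -1.1925]
 [ 0.4736 -1.2411]
 [ 1.0166 -0.3375]
 [ 0.1011  0.0353]]
front [ 0.4629 -0.1479  0.1522] wing [ 0.517  -0.1388  0.1846] shut wing [ 0.495  -0.1425  0.149 ]
[346.5636 190.788 ] [361.2357 179.5533]
g [0.5127 0.0032 0.074 ]
h [ 0.5602 -0.2697  0.079 ]
timer [0.3514 0.1687 0.057 ]
{'camera_matrix': array([[309.7069,   0.    , 318.172 ],
       [  0.    , 309.7069, 204.1359],
       [  0.    ,   0.    ,   1.    ]]), 'cam_to_world': array([[ 0.4278, -0.8683, -0.2511,  0.2159],
       [ 0.9039,  0.4106,  0.12  ,  0.6169],
       [-0.001 , -0.2783,  0.9605,  0.3731],
       [ 0.    ,  0.    ,  0.    ,  1.    ]])}
```

The fit is good: residuals are about 1 px, and the predicted wing position matches the detection in both views. Next I'll work out the move to above the lid's front left corner.

```bash
cat >> h.py <<'E'
def rel(P,yawy):
    o=r.get_obs();R=np.array(o["orientation"]);q=R.T@(np.array(P)-np.array(o["ee_pos"]))
    th=np.arctan2(R[1,1],R[0,1]);dy=-(yawy-th);dy=(dy+np.pi)%(2*np.pi)-np.pi
    print("t",round(o["t"],2),"at",np.round(o["ee_pos"],4),"rel",np.round(q,4),"yaw",round(dy,3),"F",np.round(o["force"],2),"j",np.round(o["joints"],2))
E
python3 - <<'E'
from fit import *
P=B(p,[-.07,.058,.2]);print(P);rel(P,p[2]+np.pi/2)
P=B(p,[-.07,.058,.104]);print(P)
E
```

```text
[ 0.4606 -0.0895  0.2   ]
t 0.95 at [0.2779 0.5876 0.1924] rel [-0.4547 -0.534  -0.0076] yaw -0.609 F [-0.18  0.21  0.63] j [-0.87  0.5  -0.43  1.55  0.22  1.14 -0.21]
[ 0.4606 -0.0895  0.104 ]
```

Emit:
move_arm(
  rows=[
    [0,[-0.02,-0.02,-0.03],-0.03],
    [0,[-0.04,-0.047,-0.04],-0.06],
    [0,[-0.064,-0.075,-0.04],-0.09],
    [0,[-0.088,-0.103,-0.04],-0.13],
    [0,[-0.112,-0.131,-0.04],-0.16],
    [0,[-0.136,-0.16,-0.04],-0.2],
    [0,[-0.16,-0.188,-0.04],-0.23],
    [0,[-0.184,-0.216,-0.04],-0.26],
    [0,[-0.208,-0.244,-0.04],-0.3],
    [0,[-0.232,-0.272,-0.04],-0.33],
    [0,[-0.256,-0.3,-0.04],-0.36],
    [0,[-0.28,-0.329,-0.04],-0.4],
    [0,[-0.304,-0.357,-0.04],-0.43],
    [0,[-0.328,-0.385,-0.04],-0.46],
    [0,[-0.352,-0.413,-0.04],-0.5],
    [0,[-0.376,-0.44,-0.04],-0.53],
    [0,[-0.4,-0.47,-0.03],-0.56],
    [0,[-0.424,-0.5,-0.02],-0.59],
    [0,[-0.445,-0.522,-0.01],-0.61],
    [0,[-0.455,-0.534,-0.008],-0.61],
  ],
)

```text
t: 3.45
ee_pos: [0.4607, -0.0911, 0.2]
orientation: [[-0.986, -0.165, -0.001], [-0.165, 0.986, -0.0], [0.001, 0.0, -1.0]]
force: [-0.2, 0.2, -0.4]
gripper_width: 0.0002
gripper_force: 0.0
```

Run:
```python
from fit import *
rel(B(p,[-.07,.058,.2]),p[2]+np.pi/2);print(r.get_obs()["orientation"])
```

```text
t 3.45 at [ 0.4607 -0.0911  0.2   ] rel [-0.0002  0.0016 -0.    ] yaw -0.002 F [-0.21  0.18 -0.45] j [ 0.13  0.14  0.01  1.99 -0.    1.01  1.88]
[[-0.9862 -0.1654 -0.0008]
 [-0.1654  0.9862 -0.    ]
 [ 0.0008  0.0001 -1.    ]]
```

Emit:
move_arm(
  rows=[
    [0,[0,0,0.02],0],
    [0,[0,0,0.038],0],
    [0,[0,0,0.046],0],
    [0,[0,0,0.052],0],
    [0,[0,0,0.058],0],
    [0,[0,0,0.064],0],
    [0,[0,0,0.07],0],
    [0,[0,0,0.075],0],
    [0,[0,0,0.08],0],
    [0,[0,0,0.085],0],
    [0,[0,0,0.089],0],
    [0,[0,0,0.092],0],
  ],
)

```text
t: 4.95
ee_pos: [0.461, -0.0897, 0.1083]
orientation: [[-0.986, -0.167, 0.0], [-0.167, 0.986, -0.0], [-0.0, -0.0, -1.0]]
force: [-1.3, -0.8, 2.6]
gripper_width: -0.0002
gripper_force: 1.2
```

Emit:
move_arm(
  rows=[
    [0,[0,0,0.002],0],
    [0,[0,0,0.004],0],
    [0,[0,0,0.006],0],
    [0,[0,0,0.0075],0],
    [0,[0,0,0.0075],0],
  ],
)

```text
t: 5.58
ee_pos: [0.461, -0.0896, 0.1007]
orientation: [[-0.986, -0.167, 0.0], [-0.167, 0.986, 0.0], [-0.0, 0.0, -1.0]]
force: [-0.8, -0.3, 0.4]
gripper_width: 0.0001
gripper_force: 0.1
```

Emit:
move_arm(
  rows=[
    [0,[0,0,0.001],0],
    [0,[0,0,0.002],0],
    [0,[0,0,0.002],0],
  ],
)

```text
t: 5.95
ee_pos: [0.4609, -0.0896, 0.0988]
orientation: [[-0.986, -0.167, -0.0], [-0.167, 0.986, 0.0], [0.0, 0.0, -1.0]]
force: [-0.0, -0.0, 0.3]
gripper_width: 0.0001
gripper_force: 0.4
```

Run:
```python
from fit import *
print(r.get_obs()["force"],r.get_obs()["ee_pos"])
a=r.snapshot("scene")[170:275,290:415];w=r.snapshot("wrist");
cv2.imwrite("pics/s2.png",np.hstack([cv2.resize(a,None,fx=3,fy=3,interpolation=2),cv2.resize(w,(400,315))[:, :]]) )
```

```text
[-0.0234 -0.0248  0.3072] [ 0.4609 -0.0896  0.0988]
```

View pics/s2.png

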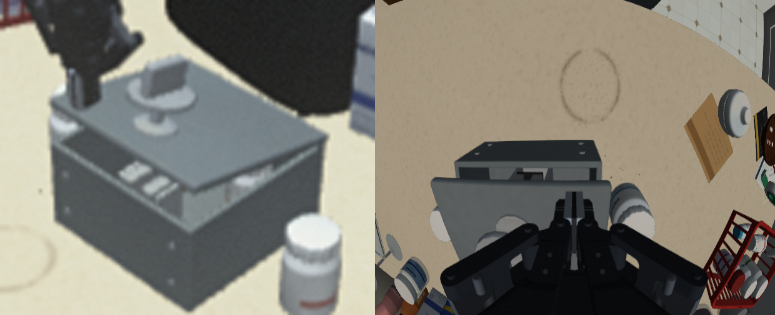

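Run:
```python
from fit import *
for a in(0,.05,.1,.15,.2,.25): q=[*p[:3],a];print(a,proj("scene",L(q,.173,-.087,.01)),proj("scene",L(q,.173,.087,.01)),L(q,.155,0,.01)[2],L(q,.173,0,.01)[:2])
print(proj("scene",r.get_obs()["ee_pos"]),(proj("scene",r.get_obs()["ee_pos"])-[290,170])*3)
c=cv2.imread("pics/s2.png")[60:215,0:375];cv2.imwrite("pics/s3.png",cv2.resize(c,None,fx=2,fy=2,interpolation=2))
w=r.snapshot("wrist");cv2.imwrite("pics/w3.png",cv2.resize(w[150:350,180:440],None,fx=3,fy=3,interpolation=2))
```

```text
0 [353.0966 244.7478] [304.9429 213.8804] 0.102 [ 0.4526 -0.1497]
0.05 [353.3677 241.8124] [305.0068 211.0934] 0.1097342738409048 [ 0.4533 -0.1496]
0.1 [353.7673 238.7862] [305.1968 208.2317] 0.11742422123303861 [ 0.4544 -0.1494]
0.15 [354.2956 235.6779] [305.5137 205.3038] 0.1250506213127683 [ 0.456  -0.1491]
0.2 [354.9523 232.4969] [305.9577 202.3183] 0.1325944120516469 [ 0.4579 -0.1488]
0.25 [355.7366 229.2529] [306.5286 199.2844] 0.1400367379015575 [ 0.4603 -0.1484]
[317.6988 216.648 ] [ 83.0965 139.9441]
```

View pics/w3.png

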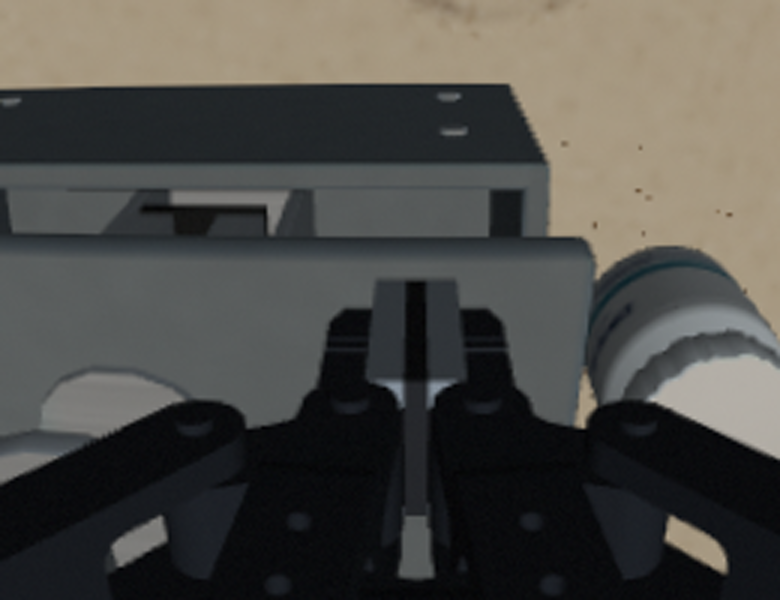

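The wrist picture shows the fingertips ending at about (318,243), over the lid. The lid is still about 0.2 rad open, although the TCP reads z = 0.099. I need to know whether the tip really is at the TCP or has pushed into the lid.

Run:
```python
from fit import *
def pw(P):
    c=r.get_calibration("wrist");K=np.array(c["camera_matrix"]);T=np.array(c["cam_to_world"])
    q=T[:3,:3].T@(np.array(P)-T[:3,3]);q=np.array([q[0],-q[1],-q[2]]);th=np.arctan2(np.hypot(q[0],q[1]),q[2]);u=q[:2]/np.hypot(*q[:2])*th
    return u*K[0,0]+K[:2,2]
o=r.get_obs();e=np.array(o["ee_pos"])
for dz in(0,.019,.035,.05):print(dz,pw(e+[0,0,dz]))
print(np.array(r.get_calibration("wrist")["cam_to_world"]))
w=cv2.imread("pics/w0.png");s=cv2.imread("pics/s2.png")
cv2.imwrite("pics/c.png",np.hstack([cv2.resize(w[150:350,210:430],None,fx=2,fy=2),cv2.resize(r.snapshot("scene")[175:255,290:360],None,fx=5,fy=5)]))
```

```text
0 [320.4221 229.8416]
0.019 [320.6248 241.7901]
0.035 [320.8277 253.863 ]
0.05 [321.0518 267.3279]
[[-0.1672 -0.947  -0.2743  0.3933]
 [ 0.9859 -0.1609 -0.0458 -0.1024]
 [-0.0008 -0.2781  0.9606  0.2795]
 [ 0.      0.      0.      1.    ]]
```

View pics/c.png

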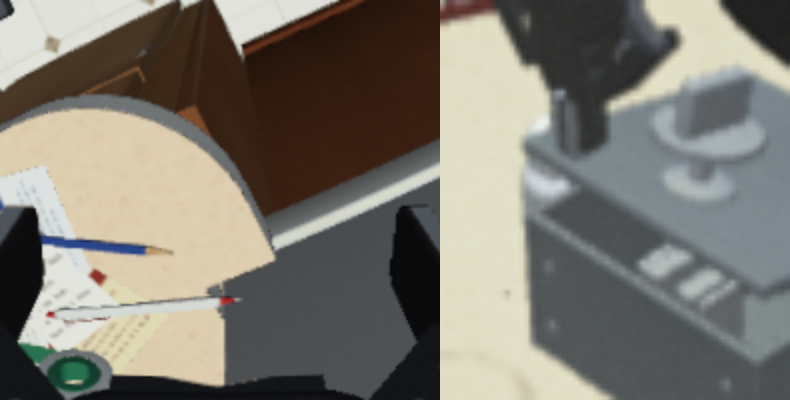

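The finger has sunk into the lid: its tip is hidden below the surface, with almost no force. I'll lift straight out, slowly, and look again.

Emit:
move_arm(
  rows=[
    [0,[0,0,-0.004],0],
    [0,[0,0,-0.008],0],
    [0,[0,0,-0.012],0],
    [0,[0,0,-0.016],0],
  ],
)

```text
t: 6.65
ee_pos: [0.461, -0.0897, 0.1153]
orientation: [[-0.986, -0.167, 0.0], [-0.167, 0.986, -0.0], [-0.0, -0.0, -1.0]]
force: [-0.3, 0.3, -0.0]
gripper_width: 0.0002
gripper_force: 0.0
```

Emit:
move_arm(
  rows=[
    [0,[0,0,-0.005],0],
    [0,[0,0,-0.01],0],
    [0,[0,0,-0.015],0],
    [0,[0,0,-0.02],0],
  ],
)

```text
t: 7.15
ee_pos: [0.4609, -0.0897, 0.1353]
orientation: [[-0.986, -0.167, 0.0], [-0.167, 0.986, 0.0], [-0.0, 0.0, -1.0]]
force: [-0.4, 0.4, -0.3]
gripper_width: 0.0004
gripper_force: 0.0
```

Emit:
move_arm(
  rows=[
    [0,[0,0,-0.008],0],
    [0,[0,0,-0.016],0],
    [0,[0,0,-0.026],0],
    [0,[0,0,-0.036],0],
  ],
)

```text
t: 7.65
ee_pos: [0.461, -0.0897, 0.1717]
orientation: [[-0.986, -0.167, 0.0], [-0.167, 0.986, -0.0], [-0.0, -0.0, -1.0]]
force: [0.3, -0.0, -0.0]
gripper_width: 0.0004
gripper_force: 0.0
```

Run:
```python
from fit import *
print(r.get_obs()["force"],r.get_obs()["ee_pos"],r.get_obs()["gripper_width"])
w=r.snapshot("wrist")
cv2.imwrite("pics/d.png",np.hstack([cv2.resize(w[150:310,220:420],None,fx=2,fy=2),cv2.resize(r.snapshot("scene")[180:260,295:370],None,fx=4,fy=4,interpolation=2)]))
```

```text
[ 0.2953 -0.0326 -0.0281] [ 0.461  -0.0897  0.1717] 0.00037944560638985186
```

View pics/d.png

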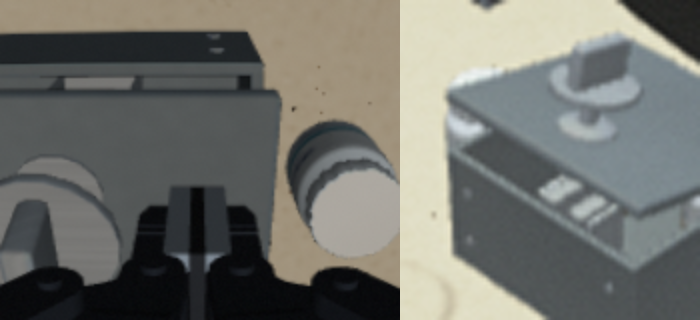

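Run:
```python
from fit import *
e=np.array(r.get_obs()["ee_pos"]);print(proj("scene",e),proj("top",e),[proj("scene",e+[0,0,d])[1] for d in(.02,.03)])
im=r.snapshot("scene");a=cv2.resize(im[140:220,280:360],None,fx=6,fy=6,interpolation=2)
q=(proj("scene",e)-[280,140])*6;cv2.drawMarker(a,tuple(int(x) for x in q),(0,0,255),0,12)
cv2.imwrite("pics/e.png",a)
```

```text
[317.2537 193.0716] [337.0971 205.9526] [np.float64(186.3757419610559), np.float64(182.9772442641903)]
```

View pics/e.png

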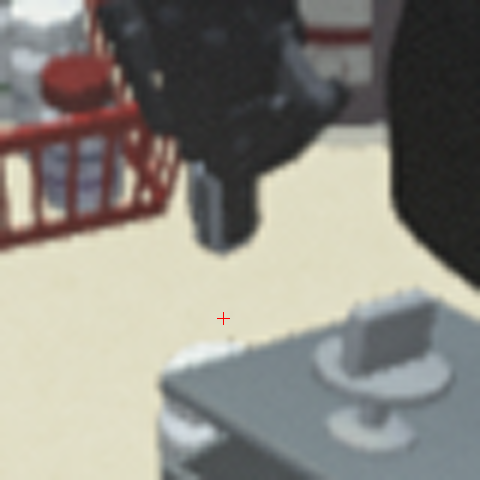

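The real fingertips are about 30 mm above the reported TCP, so nothing was pierced and the lid is simply half way down. Next I'll check whether the finger length or the arm's z frame is off.

```bash
cat >> fit.py <<'E'
def pw(P):
    c=r.get_calibration("wrist");K=np.array(c["camera_matrix"]);T=np.array(c["cam_to_world"])
    q=T[:3,:3].T@(np.array(P)-T[:3,3]);q=np.array([q[0],-q[1],-q[2]]);th=np.arctan2(np.hypot(q[0],q[1]),q[2]);u=q[:2]/np.hypot(*q[:2])*th
    return u*K[0,0]+K[:2,2]
E
python3 - <<'E'
from fit import *
for d in(0,.015,.03):
  print(d,"rim(352.5,182.5)",pw(B(p,[-.085,.085,.092])-[0,0,d]),"bot(344,166.5)",pw(B(p,[-.085,.085,0])-[0,0,d]),"lid(359,196)",pw(L([*p[:3],.18],.173,.087,.01)-[0,0,d]))
E
```

```text
0 rim(352.5,182.5) [351.7942 179.2782] bot(344,166.5) [343.4318 163.1846] lid(359,196) [360.1906 192.6177]
0.015 rim(352.5,182.5) [350.0729 175.9488] bot(344,166.5) [342.4482 161.3048] lid(359,196) [357.7072 187.9438]
0.03 rim(352.5,182.5) [348.5186 172.9499] bot(344,166.5) [341.5387 159.5694] lid(359,196) [355.4974 183.7996]
```

The arm frame is fine. The fingertips are simply about 31 mm short of the reported TCP, which agrees with both cameras and with the lid contact. I'll continue pushing the lid shut, expecting it to close at a reported z of about 0.071.

Emit:
move_arm(
  rows=[
    [0,[0,0.005,0.03],0],
    [0,[0,0.006,0.06],0],
    [0,[0,0.006,0.069],0],
    [0,[0,0.006,0.074],0],
    [0,[0,0.006,0.079],0],
    [0,[0,0.006,0.084],0],
    [0,[0,0.006,0.088],0],
    [0,[0,0.006,0.092],0],
    [0,[0,0.006,0.095],0],
    [0,[0,0.006,0.097],0],
  ],
)

```text
t: 9.05
ee_pos: [0.4597, -0.0838, 0.0736]
orientation: [[-0.986, -0.167, -0.0], [-0.167, 0.986, 0.0], [0.0, 0.0, -1.0]]
force: [-1.6, -0.8, 2.8]
gripper_width: -0.0001
gripper_force: 1.2
```

Emit:
move_arm(
  rows=[
    [0,[0,0,0.001],0],
    [0,[0,0,0.002],0],
    [0,[0,0,0.003],0],
  ],
)

```text
t: 9.43
ee_pos: [0.4599, -0.0837, 0.0709]
orientation: [[-0.986, -0.167, 0.0], [-0.167, 0.986, 0.0], [-0.0, 0.0, -1.0]]
force: [-1.8, -0.5, 2.6]
gripper_width: -0.0003
gripper_force: 1.2
```

Emit:
move_arm(
  rows=[
    [0,[0,0,0.001],0],
    [0,[0,0,0.002],0],
  ],
)

```text
t: 9.68
ee_pos: [0.4598, -0.0837, 0.0688]
orientation: [[-0.986, -0.167, -0.0], [-0.167, 0.986, 0.0], [0.0, 0.0, -1.0]]
force: [-1.1, -0.5, 2.7]
gripper_width: 0.0001
gripper_force: 1.2
```

Emit:
move_arm(
  rows=[
    [0,[0,0,0.001],0],
    [0,[0,0,0.002],0],
  ],
)

```text
t: 9.93
ee_pos: [0.4599, -0.0837, 0.0668]
orientation: [[-0.986, -0.167, -0.0], [-0.167, 0.986, 0.0], [0.0, 0.0, -1.0]]
force: [-1.9, -0.1, 1.9]
gripper_width: -0.0001
gripper_force: 1.2
```

Emit:
move_arm(
  rows=[
    [0,[0,0,0.001],0],
    [0,[0,0,0.002],0],
  ],
)

```text
t: 10.18
ee_pos: [0.4599, -0.0837, 0.0648]
orientation: [[-0.986, -0.167, -0.0], [-0.167, 0.986, 0.0], [0.0, 0.0, -1.0]]
force: [-1.4, -1.0, 2.5]
gripper_width: -0.0003
gripper_force: 1.2
```

Run:
```python
from fit import *
im=r.snapshot("scene");a=cv2.resize(im[180:280,290:410],None,fx=4,fy=4,interpolation=2)
for v in(-.087,.087):
    q=(proj("scene",L([*p[:3],0],.173,v,.01))-[290,180])*4;cv2.drawMarker(a,tuple(int(x) for x in q),(0,0,255),0,10)
cv2.imwrite("pics/f.png",a)
```

```text
(no output)
```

View pics/f.png

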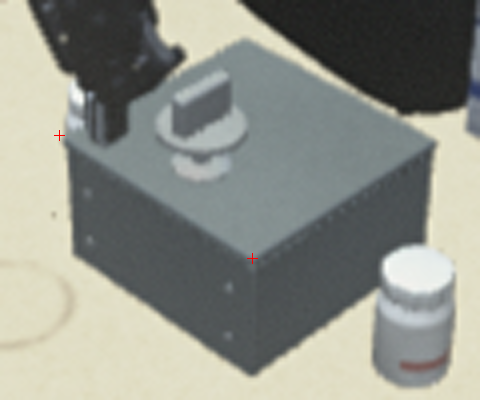

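The picture shows the lid practically shut: its front corner at about (250,255) sits on the predicted shut corner. From here I go by feel, until it comes up firm.

Emit:
move_arm(
  rows=[
    [0,[0,0,0.001],0],
    [0,[0,0,0.0015],0],
  ],
)

```text
t: 10.48
ee_pos: [0.4599, -0.0837, 0.0633]
orientation: [[-0.986, -0.167, 0.0], [-0.167, 0.986, 0.0], [-0.0, 0.0, -1.0]]
force: [-2.6, -0.2, 3.2]
gripper_width: -0.0001
gripper_force: 1.2
```

Emit:
move_arm(
  rows=[
    [0,[0,0,0.001],0],
    [0,[0,0,0.0015],0],
  ],
)

```text
t: 10.72
ee_pos: [0.46, -0.0837, 0.063]
orientation: [[-0.986, -0.167, -0.0], [-0.167, 0.986, 0.0], [0.0, 0.0, -1.0]]
force: [-7.1, 1.6, 19.3]
gripper_width: 0.0
gripper_force: 9.7
```

The lid came up firm at a reported z of 0.063, so it is shut, and the tips sit 39 mm short of the reported TCP. I'll lift, move over the wing with the fingers half open, and check the aim with the wrist camera.

Run:
```python
from fit import *
W=L([*p[:3],0],.13,0,.057);print(W);rel([W[0],W[1],.165],p[2]+np.pi/2)
```

```text
[ 0.495  -0.1425  0.149 ]
t 10.72 at [ 0.46   -0.0837  0.063 ] rel [-0.0247 -0.0638 -0.102 ] yaw 0.0 F [-7.13  1.59 19.31] j [ 0.12  0.34  0.    2.11 -0.    0.69  1.86]
```

Emit:
move_arm(
  rows=[
    [0,[0,0,-0.015],0],
    [0,[0,0,-0.045],0],
    [0.1,[0,0,-0.075],0],
    [0.3,[0,0,-0.103],0],
    [0.45,[-0.008,-0.02,-0.103],0],
    [0.45,[-0.016,-0.042,-0.103],0],
    [0.45,[-0.023,-0.058,-0.103],0],
    [0.45,[-0.025,-0.064,-0.103],0],
    [0.45,[-0.025,-0.064,-0.103],0],
  ],
)

```text
t: 11.85
ee_pos: [0.4951, -0.1426, 0.1647]
orientation: [[-0.986, -0.167, -0.001], [-0.167, 0.986, 0.0], [0.0, 0.0, -1.0]]
force: [0.2, 0.6, -0.4]
gripper_width: 0.0386
gripper_force: 0.0
```

Run:
```python
from fit import *
W=L([*p[:3],0],.13,0,.057);rel([W[0],W[1],.165],p[2]+np.pi/2);print(r.get_obs()["gripper_width"])
S={}
for c in("scene","top","wrist"):
    r.snapshot(c)
    S[c]=r.search_frame(c,"head_wing")[:2];f2=r.search_frame(c,"lid_front")[:1]
    P=pw if c=="wrist" else (lambda x:proj(c,x))
    print(c,[(np.round(d["xy"],1),round(d["confidence"],2)) for d in S[c]],"pred",P(W),"front",[np.round(d["xy"],1) for d in f2],P(L([*p[:3],0],.173,0,.01)))
    if c=="wrist":
        im=r.snapshot(c);cv2.imwrite("pics/w5.png",im)
        g=cv2.cvtColor(im,cv2.COLOR_BGR2GRAY)
        for y in range(220,300,10):print(y,list(g[y,270:370:4]))
```

```text
t 11.85 at [ 0.4951 -0.1426  0.1647] rel [ 0.0001  0.0001 -0.0003] yaw 0.0 F [ 0.21  0.58 -0.39] j [ 0.19  0.26  0.04  1.93 -0.01  0.95  1.98]
0.038608617044804415
scene [(array([340.3, 210.9]), 0.9)] pred [340.1252 206.2111] front [array([351.3, 217.4])] [327.8839 228.586 ]
top [] pred [361.1646 192.4442] front [array([333.1, 169.6])] [362.0388 214.2071]
wrist [(array([319.6, 214.6]), 0.68)] pred [320.2183 220.99  ] front [array([318.4, 217. ])] [320.     149.4454]
220 [np.uint8(89), np.uint8(89), np.uint8(89), np.uint8(102), np.uint8(121), np.uint8(121), np.uint8(120), np.uint8(121), np.uint8(121), np.uint8(121), np.uint8(122), np.uint8(104), np.uint8(118), np.uint8(123), np.uint8(122), np.uint8(91), np.uint8(121), np.uint8(121), np.uint8(122), np.uint8(121), np.uint8(122), np.uint8(122), np.uint8(119), np.uint8(86), np.uint8(84)]
230 [np.uint8(89), np.uint8(89), np.uint8(87), np.uint8(86), np.uint8(115), np.uint8(115), np.uint8(115), np.uint8(116), np.uint8(115), np.uint8(115), np.uint8(116), np.uint8(102), np.uint8(117), np.uint8(122), np.uint8(122), np.uint8(89), np.uint8(115), 
[... 1541 characters left out ...]
]
280 [np.uint8(8), np.uint8(8), np.uint8(7), np.uint8(85), np.uint8(83), np.uint8(83), np.uint8(84), np.uint8(85), np.uint8(83), np.uint8(82), np.uint8(82), np.uint8(85), np.uint8(85), np.uint8(85), np.uint8(85), np.uint8(85), np.uint8(85), np.uint8(86), np.uint8(85), np.uint8(84), np.uint8(85), np.uint8(85), np.uint8(6), np.uint8(6), np.uint8(4)]
290 [np.uint8(11), np.uint8(7), np.uint8(7), np.uint8(84), np.uint8(84), np.uint8(83), np.uint8(83), np.uint8(84), np.uint8(85), np.uint8(84), np.uint8(84), np.uint8(84), np.uint8(84), np.uint8(84), np.uint8(84), np.uint8(84), np.uint8(85), np.uint8(84), np.uint8(85), np.uint8(85), np.uint8(85), np.uint8(84), np.uint8(6), np.uint8(6), np.uint8(3)]
```

Run:
```python
from fit import *
q=[*p[:3],0]
print("wing back",pw(L(q,.108,0,.072)),"wing front top",pw(L(q,.152,0,.072)),"skirt back",pw(L(q,.101,0,.043)),"skirt front",pw(L(q,.159,0,.043)),"lid front",pw(L(q,.173,0,.01)))
g=cv2.cvtColor(cv2.imread("pics/w5.png"),6).astype(int)
print([int(x) for x in g[130:262:2,324]]);print([int(x) for x in g[130:262:2,300]])
```

```text
wing back [320.3687 260.3223] wing front top [320.5765 194.8175] skirt back [320.1144 251.3993] skirt front [320.3164 174.5799] lid front [320.0968 149.4392]
[146, 146, 147, 146, 146, 146, 146, 98, 35, 34, 38, 81, 87, 88, 88, 88, 88, 87, 86, 86, 87, 87, 87, 72, 116, 115, 114, 115, 99, 49, 50, 52, 53, 76, 120, 123, 123, 124, 125, 124, 124, 124, 124, 124, 124, 124, 123, 124, 122, 123, 122, 123, 122, 122, 122, 122, 122, 122, 123, 122, 122, 121, 122, 122, 114, 88]
[146, 146, 146, 147, 147, 146, 146, 104, 35, 35, 38, 80, 87, 88, 88, 89, 89, 89, 89, 89, 87, 88, 88, 89, 89, 81, 88, 117, 115, 117, 119, 117, 119, 119, 117, 120, 117, 119, 119, 120, 117, 118, 118, 121, 119, 121, 119, 114, 116, 116, 116, 115, 115, 115, 116, 118, 112, 114, 100, 86, 86, 84, 85, 85, 85, 86]
```

The wing is centred between the fingers to within about 1 mm in both directions. I'll descend until the tips are about 8 mm above the skirt.

Emit:
move_arm(
  rows=[
    [0.45,[0,0,0.015],0],
    [0.45,[0,0,0.03],0],
    [0.45,[0,0,0.042],0],
    [0.45,[0,0,0.051],0],
    [0.45,[0,0,0.057],0],
    [0.45,[0,0,0.06],0],
    [0.45,[0,0,0.06],0],
  ],
)

```text
t: 13.22
ee_pos: [0.4953, -0.1426, 0.1049]
orientation: [[-0.986, -0.167, 0.0], [-0.167, 0.986, 0.0], [-0.0, 0.0, -1.0]]
force: [-0.4, 0.3, -0.4]
gripper_width: 0.0381
gripper_force: 0.0
```

Free of contact. Now I'll close on the wing.

Emit:
move_arm(
  rows=[
    [0.25,[0,0,0],0],
    [0.12,[0,0,0],0],
    [0,[0,0,0],0],
    [0,[0,0,0],0],
    [0,[0,0,0],0],
    [0,[0,0,0],0],
  ],
  squeeze=40,
)

```text
t: 13.98
ee_pos: [0.4954, -0.1414, 0.105]
orientation: [[-0.986, -0.168, -0.0], [-0.168, 0.986, 0.001], [-0.0, 0.001, -1.0]]
force: [-1.1, 5.5, 2.4]
gripper_width: 0.011
gripper_force: 39.1
```

Emit:
move_arm(
  rows=[
    [0,[0,0.001,0.001],0],
    [0,[0,0.0015,0.002],0],
    [0,[0,0.0015,0.003],0],
    [0,[0,0.0015,0.004],0],
    [0,[0,0.0015,0.005],0],
  ],
)

```text
t: 14.6
ee_pos: [0.4953, -0.1412, 0.1]
orientation: [[-0.986, -0.167, 0.001], [-0.167, 0.986, -0.0], [-0.001, -0.0, -1.0]]
force: [0.1, 3.6, 4.2]
gripper_width: 0.0113
gripper_force: 39.4
```

Emit:
move_arm(
  rows=[
    [0,[0,0,0.0005],0],
    [0,[0,0,0.001],0],
    [0,[0,0,0.001],0],
  ],
)

```text
t: 14.98
ee_pos: [0.4953, -0.1413, 0.099]
orientation: [[-0.986, -0.167, 0.001], [-0.167, 0.986, -0.0], [-0.001, -0.0, -1.0]]
force: [0.2, 3.0, 5.0]
gripper_width: 0.0112
gripper_force: 39.5
```

Contact with lid earlier shows the arm gives about 13 N/mm, so a 1 mm step adds at most about 9 N on the buffer. I'll go on in 1 mm steps.

Emit:
move_arm(
  rows=[
    [0,[0,0,0.0005],0],
    [0,[0,0,0.001],0],
    [0,[0,0,0.001],0],
  ],
)

```text
t: 15.35
ee_pos: [0.4953, -0.1412, 0.0981]
orientation: [[-0.986, -0.167, 0.001], [-0.167, 0.986, -0.0], [-0.001, -0.0, -1.0]]
force: [-0.1, 3.6, 5.8]
gripper_width: 0.0111
gripper_force: 39.5
```

Emit:
move_arm(
  rows=[
    [0,[0,0,0.0005],0],
    [0,[0,0,0.0008],0],
    [0,[0,0,0.0008],0],
  ],
)

```text
t: 15.72
ee_pos: [0.4953, -0.1412, 0.0974]
orientation: [[-0.986, -0.167, 0.001], [-0.167, 0.986, -0.0], [-0.001, -0.0, -1.0]]
force: [-0.3, 2.4, 5.0]
gripper_width: 0.0113
gripper_force: 39.6
```

Emit:
move_arm(
  rows=[
    [0,[0,0,0.0005],0],
    [0,[0,0,0.001],0],
    [0,[0,0,0.001],0],
  ],
)

```text
t: 16.1
ee_pos: [0.4953, -0.1412, 0.0964]
orientation: [[-0.986, -0.167, 0.001], [-0.167, 0.986, -0.0], [-0.001, -0.0, -1.0]]
force: [-0.2, 3.3, 6.0]
gripper_width: 0.0111
gripper_force: 39.7
```

Emit:
move_arm(
  rows=[
    [0,[0,0,0.0005],0],
    [0,[0,0,0.0008],0],
    [0,[0,0,0.0008],0],
  ],
)

```text
t: 16.48
ee_pos: [0.4954, -0.1413, 0.0957]
orientation: [[-0.986, -0.167, 0.001], [-0.167, 0.986, -0.0], [-0.001, -0.0, -1.0]]
force: [-0.0, 4.1, 5.9]
gripper_width: 0.0109
gripper_force: 39.7
```

Emit:
move_arm(
  rows=[
    [0,[0,0,0.0005],0],
    [0,[0,0,0.001],0],
    [0,[0,0,0.001],0],
  ],
)

```text
t: 16.85
ee_pos: [0.4954, -0.1413, 0.0947]
orientation: [[-0.986, -0.167, 0.001], [-0.167, 0.986, -0.0], [-0.001, -0.0, -1.0]]
force: [-1.3, 3.0, 6.7]
gripper_width: 0.011
gripper_force: 39.8
```

Emit:
move_arm(
  rows=[
    [0,[0,0,0.0005],0],
    [0,[0,0,0.0008],0],
    [0,[0,0,0.0008],0],
  ],
)

```text
t: 17.23
ee_pos: [0.4954, -0.1413, 0.0939]
orientation: [[-0.986, -0.167, 0.001], [-0.167, 0.986, -0.0], [-0.001, -0.0, -1.0]]
force: [-0.9, 3.1, 7.8]
gripper_width: 0.011
gripper_force: 39.8
```

Emit:
move_arm(
  rows=[
    [0,[0,0,0.0005],0],
    [0,[0,0,0.001],0],
    [0,[0,0,0.001],0],
  ],
)

```text
t: 17.6
ee_pos: [0.4954, -0.1413, 0.093]
orientation: [[-0.986, -0.167, 0.001], [-0.167, 0.986, -0.0], [-0.001, -0.0, -1.0]]
force: [-1.6, 3.8, 7.3]
gripper_width: 0.011
gripper_force: 39.9
```

Emit:
move_arm(
  rows=[
    [0,[0,0,0.0005],0],
    [0,[0,0,0.0008],0],
    [0,[0,0,0.0008],0],
  ],
)

```text
t: 17.98
ee_pos: [0.4954, -0.1413, 0.0922]
orientation: [[-0.986, -0.167, 0.001], [-0.167, 0.986, -0.0], [-0.001, -0.0, -1.0]]
force: [-0.8, 3.5, 8.1]
gripper_width: 0.0113
gripper_force: 40.0
```

Emit:
move_arm(
  rows=[
    [0,[0,0,0.0005],0],
    [0,[0,0,0.001],0],
    [0,[0,0,0.001],0],
  ],
)

```text
t: 18.35
ee_pos: [0.4954, -0.1413, 0.0913]
orientation: [[-0.986, -0.167, 0.001], [-0.167, 0.986, -0.0], [-0.001, -0.0, -1.0]]
force: [-1.5, 3.2, 9.6]
gripper_width: 0.0111
gripper_force: 40.0
```

Emit:
move_arm(
  rows=[
    [0,[0,0,0.0006],0],
    [0,[0,0,0.0006],0],
  ],
)

```text
t: 18.6
ee_pos: [0.4954, -0.1413, 0.0907]
orientation: [[-0.986, -0.167, 0.001], [-0.167, 0.986, -0.0], [-0.001, -0.0, -1.0]]
force: [-1.4, 3.6, 9.3]
gripper_width: 0.0114
gripper_force: 40.1
```

Emit:
move_arm(
  rows=[
    [0,[0,0,0.0005],0],
    [0,[0,0,0.001],0],
    [0,[0,0,0.001],0],
  ],
)

```text
t: 18.98
ee_pos: [0.4954, -0.1413, 0.0898]
orientation: [[-0.986, -0.167, 0.001], [-0.167, 0.986, -0.0], [-0.001, -0.0, -1.0]]
force: [-2.3, 3.5, 10.2]
gripper_width: 0.0113
gripper_force: 40.1
```

Emit:
move_arm(
  rows=[
    [0,[0,0,0.0005],0],
    [0,[0,0,0.0005],0],
  ],
)

```text
t: 19.23
ee_pos: [0.4955, -0.1413, 0.0896]
orientation: [[-0.986, -0.167, 0.001], [-0.167, 0.986, -0.0], [-0.001, -0.0, -1.0]]
force: [-2.6, 4.3, 11.7]
gripper_width: 0.0108
gripper_force: 40.5
```

Emit:
move_arm(
  rows=[
    [0,[0,0,0.0005],0],
    [0,[0,0,0.0005],0],
  ],
)

```text
t: 19.48
ee_pos: [0.4955, -0.1413, 0.0894]
orientation: [[-0.986, -0.167, 0.001], [-0.167, 0.986, -0.0], [-0.001, -0.0, -1.0]]
force: [-4.5, 3.7, 15.2]
gripper_width: 0.0107
gripper_force: 41.0
```

It has come up firm: the force rises 15 N with hardly any travel. I'll add a little to sit well on the buffer, and start the turn.

Emit:
move_arm(
  rows=[
    [0,[0,0,0.0002],0],
    [0,[0,0,0.0002],0],
    [0,[0,0,0.0002],0.06],
    [0,[0,0,0.0002],0.13],
    [0,[0,0,0.0002],0.2],
    [0,[0,0,0.0002],0.2],
  ],
)

```text
t: 20.23
ee_pos: [0.4955, -0.1414, 0.0893]
orientation: [[-0.999, 0.033, 0.001], [0.033, 0.999, -0.0], [-0.001, -0.0, -1.0]]
force: [-3.7, 3.4, 16.4]
gripper_width: 0.0109
gripper_force: 41.1
```

Run:
```python
from fit import *
o=r.get_obs();print(np.array(o["wrist_torque"]),o["force"],o["joints"])
```

```text
[ 0.7597  0.9299 -0.0196] [-3.7383  3.4465 16.3703] [ 0.1578  0.3643  0.0814  1.9908 -0.0408  0.787   1.8009]
```

The turning moment is only 0.02 N m, so it turns freely. I'll complete the quarter turn.

Emit:
move_arm(
  rows=[
    [0,[0,0,0],0.1],
    [0,[0,0,0],0.2],
    [0,[0,0,0],0.3],
    [0,[0,0,0],0.4],
    [0,[0,0,0],0.5],
    [0,[0,0,0],0.6],
    [0,[0,0,0],0.7],
  ],
)

```text
t: 21.1
ee_pos: [0.4951, -0.1419, 0.0893]
orientation: [[-0.742, 0.671, 0.0], [0.671, 0.742, -0.0], [-0.001, -0.0, -1.0]]
force: [-4.2, 2.6, 17.4]
gripper_width: 0.011
gripper_force: 41.2
```

Emit:
move_arm(
  rows=[
    [0,[0,0,0],0.1],
    [0,[0,0,0],0.2],
    [0,[0,0,0],0.3],
    [0,[0,0,0],0.4],
    [0,[0,0,0],0.5],
    [0,[0,0,0],0.6],
    [0,[0,0,0],0.66],
    [0,[0,0,0],0.66],
  ],
)

```text
t: 22.1
ee_pos: [0.4945, -0.142, 0.0893]
orientation: [[-0.177, 0.984, -0.001], [0.984, 0.177, -0.0], [0.0, -0.001, -1.0]]
force: [-5.8, 3.3, 19.0]
gripper_width: 0.011
gripper_force: 41.3
```

Run:
```python
from fit import *
o=r.get_obs();R=np.array(o["orientation"]);print(o["wrist_torque"],o["force"],"turned",p[2]+np.pi/2-np.arctan2(R[1,1],R[0,1]),o["joints"])
```

```text
[0.6121 1.5615 0.0776] [-5.7955  3.3156 19.0335] turned 1.5604506391137531 [-0.0854  0.3823  0.3771  1.9994 -0.1933  0.7946  0.5811]
```

Emit:
move_arm(
  rows=[
    [0,[0,0,0],0.02],
    [0,[0,0,-0.001],0.02],
    [0,[0,0,-0.002],0.02],
    [0,[0,0,-0.003],0.02],
    [0,[0,0,-0.004],0.02],
    [0,[0,0,-0.005],0.02],
    [0,[0,0,-0.006],0.02],
    [0,[0,0,-0.006],0.02],
  ],
)

```text
t: 23.1
ee_pos: [0.4942, -0.1419, 0.0942]
orientation: [[-0.158, 0.987, -0.001], [0.987, 0.158, -0.0], [-0.0, -0.001, -1.0]]
force: [-3.2, 2.3, 7.7]
gripper_width: 0.0112
gripper_force: 39.9
```

Emit:
move_arm(
  rows=[
    [0,[0,0,-0.0005],0],
    [0,[0,0,-0.001],0],
    [0,[0,0,-0.001],0],
  ],
)

```text
t: 23.48
ee_pos: [0.4943, -0.1418, 0.0947]
orientation: [[-0.158, 0.987, -0.001], [0.987, 0.158, -0.001], [-0.0, -0.001, -1.0]]
force: [-2.3, -0.1, 4.4]
gripper_width: 0.0113
gripper_force: 39.5
```

The force is falling while the head no longer follows, so the cam has caught. I'll take off the rest of the load, open, and lift away.

Emit:
move_arm(
  rows=[
    [0,[0,0,-0.0004],0],
    [0.05,[0,0,-0.0004],0],
    [0.2,[0,0,-0.0004],0],
    [0.35,[0,0,-0.0004],0],
    [0.45,[0,0,-0.0004],0],
    [0.45,[0,0,-0.0004],0],
    [0.45,[0,0,-0.01],0],
    [0.45,[0,0,-0.025],0],
    [0.45,[0,0,-0.05],0],
    [0.45,[0,0,-0.08],0],
    [0.45,[0,0,-0.08],0],
  ],
)

```text
t: 24.85
ee_pos: [0.4974, -0.1418, 0.1784]
orientation: [[-0.158, 0.987, 0.006], [0.987, 0.158, -0.001], [-0.002, 0.006, -1.0]]
force: [0.0, -0.9, 0.2]
gripper_width: 0.0384
gripper_force: 0.0
```

Run:
```python
from fit import *
o=r.get_obs();print(o["t"],o["ee_pos"],o["force"])
r.snapshot("wrist");im=r.snapshot("wrist");cv2.imwrite("pics/w9.png",im)
q=[*p[:3],0];h=.057-.013
print(r.search_frame("wrist","head_wing")[:1],pw(L(q,.13,0,h)))
print("if turned, ends",pw(L(q,.13,.022,h+.015)),pw(L(q,.13,-.022,h+.015)),"unturned",pw(L(q,.152,0,h+.015)),pw(L(q,.108,0,h+.015)))
g=cv2.cvtColor(im,6)[180:270,260:380]
for row in cv2.resize(g,(60,30),interpolation=cv2.INTER_AREA):print("".join(" .:-=+*#%@"[min(9,int(v)//16)] for v in row))
```

```text
24.85 [ 0.4974 -0.1418  0.1784] [ 0.021  -0.8544  0.1864]
[{'xy': [315.2, 204.2], 'confidence': 0.58}] [315.9594 213.3587]
if turned, ends [315.4423 189.3105] [316.1455 248.6352] unturned [284.4717 220.1452] [347.1939 219.6538]
@@@***********+#%%%%%%#*+====+%%%%%%%%%%#+*****************+
@@@***********#%%%%%%%*=====--*%%%%%%%%%%#+*****************
@@@**********%%%%%%%%%+=+++++=+%%%%%%%%%%%#****************+
@@@#********#%%%%%%%%%*#%%%%%#=#%%%%%%%%%%%%*************+++
@@@#******+#%%%%%%%%%##%%%%%%#=#%%%%%%%%%%%%#+*********++++*
@@@#*******%%%%%%%%%%%*%%%%%%#+#%%%%%%%%%%%%%**********++*+*
@@@#+*****#%%%%%%%%%%%*#%%%%%#**%%%%%%%%%%%%%#+*********+++*
@@@#+*****#%%%%%%%%%%%##%%%%%%*+%%%%%%%%%%%%%#+*********++**
@@@#******#%%%%%%%%%%%##%%%%%%#+%%%%%%%%%%%%%#+***********++
@@@%******#%%%%%%%%%%%##%%%%%%#+#%%%%%%%%%%%%#+*************
@@@@+*****#%%%%%%%%%%%%*#%%%%%#+#%%%%%%%%%%%%#**************
@@@@+******%%%%%%%%%%%%*#%%%%%%**%%%%%%%%%%%%***************
@@@@+******#%%%%%%%%%%%##%%%%%%*+%%%%%%%%%%%#*******++******
@@@@********%%%%%%%%%%%#*%%%%%%#+#%%%%%%%%%#*********++*****
@@@@*********#%%%%
[... 257 characters left out ...]
%#+%##*********************+*
@@@@%******************##*#%%%%%#+**************************
@@@@@********************+#%%%%%#**************************+
@@@*+===--*****************#####****************+--=====++++
@@+====.  +*************************************=  :=====+++
@#====-   =*************************************-  .-====+++
+====-.   =*************************************:   -=====--
-====-    =*************************************:   .-====: 
-===-:    =************************************+:    -====-.
====-     -************************************+.    .-====:
====:     -************************************+.    .-====-
===-.     :************************************+      .=====
```

The coarse picture shows the wing lying along box y at about 1.47 rad, inside the notch range, and the hand is clear. A last check that the lid and bottles haven't moved, then I'll hand in.

Run:
```python
from h import *
a=cv2.imread("pics/scene0.png").astype(int);b=r.snapshot("scene").astype(int);f=cv2.imread("pics/f.png")
for n in("pills_g","egg_timer"):print(n,[np.round(d["xy"],1) for d in r.search_frame("scene",n)[:2]])
fs=cv2.resize(b[180:280,290:410].astype(np.uint8),None,fx=4,fy=4,interpolation=2)
print("lid front region diff vs shut picture",np.abs(fs[200:320,120:400].astype(int)-f[200:320,120:400]).mean(),np.abs(fs[240:275,235:270].astype(int)-f[240:275,235:270]).mean())
print(r.hand_in())
```

```text
pills_g [array([312.4, 204.1]), array([393.5, 256.6])]
egg_timer [array([240.5, 208.2]), array([336.3, 215.9])]
lid front region diff vs shut picture 2.172281746031746 7.481632653061224
the job is handed in; nothing more can be done
None
```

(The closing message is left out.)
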